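Bring the soap ball to the basin in its handled dish

ROBOT

A 6-joint arm with a two-finger parallel gripper is mounted at the origin on the work surface. World frame = base frame: x ahead of the robot, y to its left, z up, the work surface at z = 0. Lengths are in mm, angles in rad, forces in N, time in s.
With the tool pointing down it reaches from about 300 to 750 mm from the base axis. Payload 8.5 kg.
Tool frame: the origin (TCP) lies at the very end of the fingers, on their centre line; the grasp point (between the pads) lies 19 mm behind it (ctrl.pinch_z is the z of the grasp point in the tool frame, in mm); z points along the fingers, y is the direction in which the jaws open and shut (so a half turn about z gives the same grasp; the last joint's range is limited). The gripper opens to 88 mm and grips with 3 to 60 N. Pads are 18 mm wide; open, the fingers measure 123 mm over their backs; the gripper's body (75 mm by 187 mm) begins 45 mm behind the grasp point.
Start: joints at [-1.509, 0.381, 1.297, -0, 1.464, -0.215], TCP at [150.298, -529.047, 238.748] pointing down, gripper open.
Joint ranges: [-3.11, 3.11], [-0.89, 2.33], [0.22, 2.48], [-1.42, 4.56], [0.17, 2.85], [-2.88, 2.88]. Speed limits (rad/s): [2.39, 2.39, 3.14, 3.14, 3.14, 3.14].

INTERFACE

Orientations are given as a 3x3 rotation matrix whose columns are the frame's x, y, z axes.
In Python, from station import ctrl gives the robot as it stands.
- The arm moves only by the tool send_rows, never from a script. Its argument "deltas" is one flat list of numbers, 4 for each row, row after row: the shift along the tool's x, y, z in cm, then the turn about the tool's z in degrees. In form: [x, y, z, spin, x, y, z, spin, ...]. A call has 1 to 8 rows; each row shifts and turns the commanded pose from where the row before left it, along the tool's axes as they then stand; what a row does not reach is not made up. A row lasts 1/8 s, in which the tool goes at most 62.5 mm and 10.7 degrees, less where a joint would pass 70% of its speed; a pose out of reach is approached as far as the arm can. A call with a gripper value outside its range is refused whole. "claw" is the finger opening in cm, from 0 to 8.81, set as the call begins (left out, the last holds). The fingers move at their own pace and stop on an object; the grip force is fixed at half the most. Time passes only in rows, so rows that do not move let the fingers close. It gives the time, the measured TCP pose, the force and the opening at its end, in the units of the state.
- ctrl.state(): the state, without advancing time (a new reading comes with each control period).
- ctrl.snapshot(name): name is "side" or "top" or "wrist"; returns the picture (480x640x3 uint8, red, green, blue); there is no depth.
- ctrl.camera_info(name): a dict with "fx", "fy", "cx", "cy" (pixels), "R" (3x3) and "t" (3): a world point X has camera coordinates R X + t; the wrist camera has in their place "mount" (4x4, takes a point from camera to tool coordinates, whose origin is the TCP and whose axes are the flange's). Camera axes: x right, y down, z forward; pixel columns grow to the right and rows downward; lengths in mm; the calibration is good to about 2 mm. A picture is of the moment at which its call begins: read the wrist's pose just before it. camera_info takes no time and is no camera call.
- ctrl.sign_off(): hands the job in, once; it reports no verdict.
The state is a dict: "clock": time; "qpos": joint angles; "qvel": joint speeds; "joint_torque": joint torques, N m; "position": TCP position; "ee_rot": TCP orientation; "force": force on the tool from outside, world axes, zero at the start; "torque": the same for the moment, N m; "gripper_width": opening from 0.0 (shut) to 1.0 (fully open).
Only numpy, scipy, OpenCV 4.12 (cv2) and the standard library are available. Lean on these libraries where they do the work, as an engineer would, in place of code of your own. Each camera call takes 0.05 s, during which the arm holds its last target.

TASK

Take the ball of soap out of the clear soap box, set it gently in the middle of the steel dish and let go of it. Then pick the dish up by its wooden handle and, keeping it level so that the loose ball stays in the middle, turn it about a quarter turn and hold it out over the basin for someone washing there: bowl over the basin near the middle of its near edge, a few centimetres above the rim, handle square across that edge and pointing back to the ledge. Finish still holding it there, steady and touching nothing but the handle, and leave the other things on the ledge undisturbed.

Things in the scene. Friction and masses are not known exactly. Their poses are not given: they have to be found in the camera images.
- soap_center (a point): Centre of the loose ball of green soap, 50 mm in diameter, about 70 g; it rolls freely. It starts resting on low ribs in the middle of the soap box, its centre 31 mm above the ledge.
- soap: The same ball of green soap (origin at its centre; its axes turn as it rolls).
- soapbox: Open lower half of the clear plastic soap box, 88 mm (its x) by 136 mm (its y) and 22 mm high, stuck fast to the ledge; walls 3 mm, inside 82 by 130 mm. Origin in the middle of its underside on the ledge. Between the ball and each end wall (along y) there are 40 mm for a finger, along x only 16 mm. The ball's seat is four low ribs 9 mm high.
- dish: Loose shallow round steel dish with one straight wooden handle, 130 g. Origin in the middle of the underside of the bowl, standing on the ledge; z up; the handle points along its -x, so +x points from the handle towards the bowl. Bowl 120 mm across, rim 27 mm high; inside it slopes gently (11 degrees) down to its middle out to a radius of 42 mm, then steeper (35 degrees) to the rim.
- dish_bowl (a point): Lowest point in the middle of the bowl's inside, 6 mm above the dish's underside; axes as the dish. The ball's centre is 25 mm above it when seated. The ball rolls off the middle if the dish is tilted, jerked or turned in quick stops and starts.
- dish_grip (a point): Middle of the dish's wooden handle, 103 mm from the middle of the bowl along the dish's -x and 30 mm above the dish's underside; axes as the dish. The handle is a straight bar 20 mm wide (y), 18 mm high, reaching from 64 to 148 mm from the middle of the bowl.
- basin: White ceramic basin, fixed just past the ledge's left (+y) edge, 440 mm (its x) by 380 mm (its y) outside, wall 30 mm, 130 mm deep inside, with a deck and a tap on its far (+y) side, its spout end 275 mm past the inner edge of the near rim and 45 mm above the rim. Origin in the middle of its underside, 160 mm under the rim; the rim lies 20 mm above the ledge.
- basin_edge (a point): Middle of the inner edge of the basin's near (-y) rim, at the top of the rim, 20 mm above the ledge; axes as the basin: x along the near edge, y into the basin away from the ledge, z up. The rim reaches 30 mm back from it (-y) and the inside is 320 mm deep along +y.
- cup: Yellow steel cup, bystander, 74 mm across, 78 mm high; origin in the middle of its underside.
- tumbler: Round glass tumbler, bystander, 68 mm across, 100 mm high; origin in the middle of its underside.
- mug: Blue plastic mug with handle, bystander, 90 mm across, 85 mm high; origin in the middle of its underside.
- brush: Wooden nail brush, bystander, 95 x 42 x 34 mm; origin in the middle of its underside.
- comb: Red plastic comb lying flat, bystander, 150 x 36 x 5 mm; origin in the middle of its underside.
- lid: Clear plastic lid of the soap box lying open side up, bystander, 92 x 140 x 36 mm; origin in the middle of its underside.
- pumice: Grey pumice stone, bystander, 85 x 50 x 30 mm; origin in the middle of its underside.
There are look-alikes about, which are no part of the job. There is more than one size of the soap; the job needs the smallest.

How it is judged (in metres and radians):
On the way, in this order (a step that is already met when the one before it is completed fails the run):
1. the ball lies in the middle of the dish, let go, with the dish standing level on the ledge (horizontal distance between soap_center and dish_bowl below 0.012 m and z of soap_center in the frame of dish_bowl below 0.03 m and contact force between the fingers and soap below 0.05 N and contact force between soap and dish above 0.2 N and height (world z) of dish_bowl below 0.012 m and angle between dish's own z axis and vertical below 0.06 rad), for 0.3 s.
2. the dish is lifted clear of the ledge by its handle with the ball in the middle (height (world z) of dish_bowl above 0.04 m and contact force between the fingers and dish above 1 N and horizontal distance between soap_center and dish_bowl below 0.018 m), for 0.2 s.
At the end, for the whole second after the job is handed in: Dish still and level (0.12 rad), held by the handle, touching nothing else; bowl middle 30-160 mm inside the near rim, within 100 mm of its middle, 15-150 mm above it; handle square to it (0.22 rad) on the ledge side; ball at rest within 12 mm of the bowl middle, not touched by the fingers (y of dish_bowl in the frame of basin_edge between 0.03 and 0.16 m and x of dish_bowl in the frame of basin_edge between -0.1 and 0.1 m and z of dish_bowl in the frame of basin_edge between 0.015 and 0.15 m and angle between the x axis of dish and the y axis of basin, either way round below 0.22 rad and y of dish_grip in the frame of basin_edge below 0.07 m and angle between dish's own z axis and vertical below 0.12 rad and horizontal distance between soap_center and dish_bowl below 0.012 m and z of soap_center in the frame of dish_bowl below 0.03 m and contact force between soap and dish above 0.2 N and contact force between the fingers and soap below 0.05 N and distance between the grasp point and dish_grip below 0.06 m and contact force between the fingers and dish above 1 N and contact force between dish and basin below 0.05 N and linear speed of dish below 0.02 m/s and angular speed of dish below 0.15 rad/s and linear speed of soap below 0.03 m/s); the arm keeps its last pose, push and grip.
It fails at once if the soap ball is dropped (contact force between the fingers and soap below 0.02 N and contact force between soap and dish below 0.02 N and linear speed of soap above 0.6 m/s).
It fails at once if the ball rolls more than 25 mm from the middle while the dish is lifted (height (world z) of dish_bowl above 0.02 m and horizontal distance between soap_center and dish_bowl above 0.025 m).
It fails at once if the dish is tipped by more than 0.25 rad (angle between dish's own z axis and vertical above 0.25 rad).
It fails at once if a bystander is pushed more than 40 mm or knocked over (distance of any of cup, tumbler, mug, brush, comb, lid, pumice from where it was at the start of the episode above 0.04 m or angle between any of cup, tumbler, mug's own z axis and vertical above 0.5 rad).
It also fails if it takes over 67 s, if anything falls off the work surface, if the arm or the gripper's body presses on something with over 40 N, if the wrist force passes 120 N, or if a joint passes its speed limit or range.

## Working session

There is one attempt and no reset: what is moved stays moved. The work goes in short steps, Python scripts to look and compute and a tool call to move; the robot and the scene stay as the last step left them, time stands still between calls to the robot, and variables do not carry over. Pictures are saved under pics/ and viewed, and the job is handed in when it is done.

Besides the shell and the picture viewer there is one more tool, called after "Request:" by a JSON object that holds its "fn" and its "kwargs", one argument or row to a line. send_rows: Moves the arm, as the interface text tells. Its arguments: {"type":"object","properties":{"deltas":{"type":"array"},"claw":{"type":"number"}},"required":["deltas"]}

```bash
mkdir -p pics; python3 - <<'E'
from station import ctrl
import cv2
s=ctrl.state(); print(s)
for n in ["top","side"]:
    im=ctrl.snapshot(n); cv2.imwrite(f"pics/{n}0.png",im[:,:,::-1])
    print(n,ctrl.camera_info(n))
print(ctrl.camera_info("wrist"), ctrl.pinch_z)
E
```

```text
{'clock': 0.0, 'qpos': array([-1.50927333e+00,  3.81187055e-01,  1.29826624e+00, -5.38159955e-08,
        1.46359789e+00, -2.15287528e-01]), 'qvel': array([ 1.29487982e-03,  3.26354675e-04,  3.04519796e-05, -6.55899721e-04,
        1.44153065e-03,  1.24436945e-03]), 'joint_torque': array([-3.60015074e-04, -4.37931383e+01, -2.24557579e+01,  7.13204057e-02,
        3.53066158e-02, -1.24743087e-04]), 'position': array([ 150.29531631, -528.76975293,  238.14072718]), 'ee_rot': array([[ 9.61931991e-01,  2.73288924e-01, -8.97298415e-05],
       [ 2.73288761e-01, -9.61930940e-01,  1.45576565e-03],
       [ 3.11530717e-04, -1.42486971e-03, -9.99998936e-01]]), 'force': array([ 0.53000155, -0.06042766,  0.28145033]), 'torque': array([-0.03826227,  0.00192413,  0.00906737]), 'gripper_width': 0.9992907146147035}
top {'fx': 505.4378775599581, 'fy': 505.4378775599581, 'cx': 323.7852981594669, 'cy': 228.97481839833745, 'R': array([[ 0.0157765 , -0.99975705, -0.01539267],
       [-0.98181743, -0.01257716, -0.18941051],
       [ 0.18917089,  0.01810103, -0.98177733]]), 't': array([   5.19214327,  524.02439227, 1103.90427886])}
side {'fx': 555.5116860973299, 'fy': 555.5116860973299, 'cx': 312.8948046800967, 'cy': 247.91632348288024, 'R': array([[-0.84608305, -0.53276927,  0.01733131],
       [-0.42023295,  0.64665732, -0.63658352],
       [ 0.32794472, -0.54588572, -0.771013  ]]), 't': array([ 464.68377527,  215.66451743, 1268.76432375])}
{'fx': 382.14134769642806, 'fy': 382.14134769642806, 'cx': 317.6651018118165, 'cy': 240.53954256128958, 'mount': array([[-7.00931444e-04, -9.49824883e-01, -3.12781395e-01,
         8.20824264e+01],
       [ 9.99999557e-01, -8.62229166e-04,  3.77374053e-04,
        -1.04249265e+00],
       [-6.28128508e-04, -3.12780992e-01,  9.49825066e-01,
        -1.45549362e+02],
       [ 0.00000000e+00,  0.00000000e+00,  0.00000000e+00,
         1.00000000e+00]])} -18.700000000000003
```

View pics/top0.png

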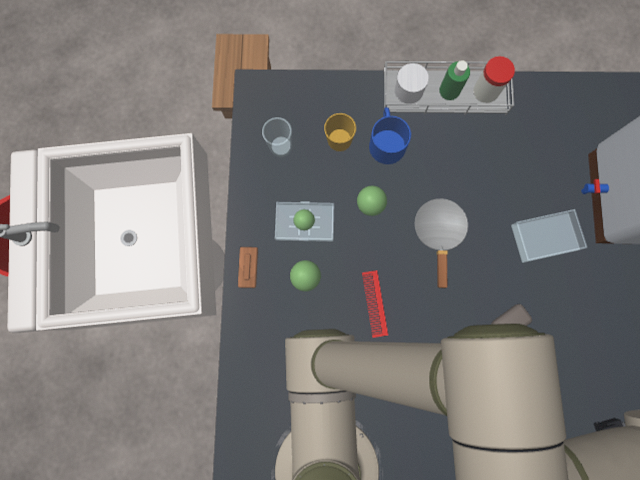

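View pics/side0.png

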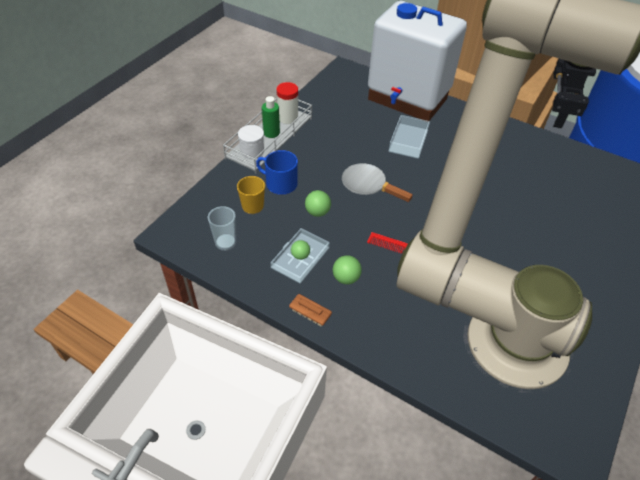

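The three green balls in the top picture are at (304,220), which is the smallest and sits in the clear box, and at (371,200) and (305,275), which are larger and loose. I'll measure them all and check an enlarged crop.

```bash
cat > h.py <<'E'
import numpy as np
from station import ctrl
def w(n,u,v,z):
    c=ctrl.camera_info(n); R=np.array(c['R']);t=np.array(c['t'])
    C=-R.T@t; d=R.T@np.array([(u-c['cx'])/c['fx'],(v-c['cy'])/c['fy'],1])
    return C+d*(z-C[2])/d[2]
def p(n,X):
    c=ctrl.camera_info(n); q=np.array(c['R'])@X+np.array(c['t'])
    return c['fx']*q[0]/q[2]+c['cx'],c['fy']*q[1]/q[2]+c['cy']
E
python3 - <<'E'
from h import *
import cv2
np.set_printoptions(suppress=True,precision=1)
for n in ["top","side"]:
    im=cv2.imread(f"pics/{n}0.png"); hsv=cv2.cvtColor(im,cv2.COLOR_BGR2HSV)
    m=cv2.inRange(hsv,(40,70,60),(75,255,255))
    k,l,st,c=cv2.connectedComponentsWithStats(m)
    for i in range(1,k):
        if st[i][4]>100: print(n,c[i],st[i],w(n,*c[i],31 if st[i][4]<500 else 35))
    m=cv2.inRange(hsv,(5,100,60),(16,255,255))
    k,l,st,c=cv2.connectedComponentsWithStats(m)
    for i in range(1,k):
        if st[i][4]>80: print('wood',n,c[i],st[i],w(n,*c[i],30))
im=cv2.imread("pics/top0.png")
a=cv2.resize(im[180:300,225:325],None,fx=4,fy=4,interpolation=cv2.INTER_CUBIC)
b=cv2.resize(im[180:300,400:490],None,fx=4,fy=4,interpolation=cv2.INTER_CUBIC)
cv2.imwrite("pics/c1.png",np.hstack([a,b]))
im=cv2.imread("pics/side0.png")
a=cv2.resize(im[220:295,262:372],None,fx=7,fy=7,interpolation=cv2.INTER_CUBIC)
cv2.imwrite("pics/c2.png",a)
E
```

```text
top [453.   82.7] [440  62  30  38 606] [ 894.4 -296.6   35. ]
top [371.3 200.2] [357 186  29  29 661] [596.8 -97.   35. ]
top [303.6 219.3] [294 210  20  20 310] [549.9  60.4  31. ]
top [304.7 275.2] [290 261  30  30 698] [419.1  54.8  35. ]
wood top [236.   62.5] [ 213   35   56   73 2500] [946.9 238.1  30. ]
wood top [593.  165.7] [589 150  10  33 193] [ 688.  -620.2   30. ]
wood top [597.9 220. ] [592 193  13  50 304] [ 557.  -620.3   30. ]
wood top [247.3 267. ] [238 247  19  41 689] [436.7 187.3  30. ]
wood top [442.  270.2] [437 254  10  34 303] [ 435.5 -257.9   30. ]
side [270.5 120.5] [262 103  18  35 508] [ 904.8 -318.3   35. ]
side [317.4 202.8] [305 190  26  26 534] [597.4 -98.2  35. ]
side [300.  249.5] [291 241  19  18 269] [550.   60.5  31. ]
side [346.5 269.3] [333 255  28  29 649] [419.4  53.9  35. ]
wood side [466.5  42.5] [ 438    0   48  101 2266] [  573.8 -1091.5    30. ]
wood side [536.4  91.8] [ 510   54   48   74 2172] [ 262.3 -933.6   30. ]
wood side [380.2  98.5] [369  90  29  20 219] [ 677.8 -613.4   30. ]
wood side [420.7 112.5] [403 102  29  18 146] [ 536.  -619.1   30. ]
wood side [397.9 192.1] [384 183  28  19 247] [ 436.  -258.2   30. ]
wood side [174.1 283.9] [161 264  28  39 456] [743.6 311.3  30. ]
wood side [ 83. 330.] [  34  290   98   83 4285] [828.6 516.9  30. ]
wood side [310.1 309. ] [289 294  43  31 665] [434.1 195.9  30. ]
```

View pics/c1.png

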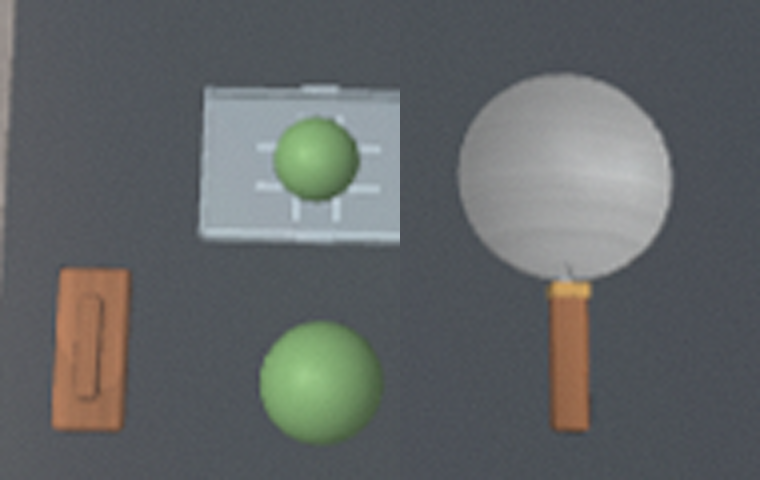

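View pics/c2.png

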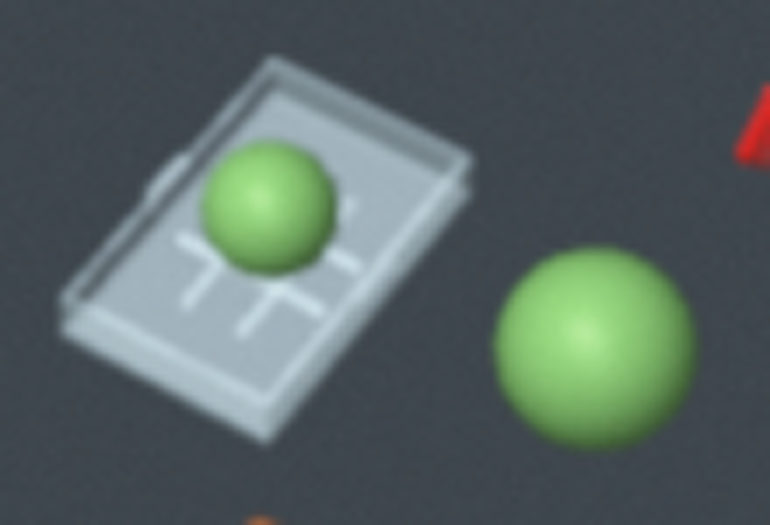

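The ball in the box is clearly the smallest (20 px against about 30 px) and it rests on the ribs. Both cameras agree on (550, 60.4). Next I'll measure the dish, basin and box.

```bash
python3 - <<'E'
from h import *
import cv2
np.set_printoptions(suppress=True,precision=1)
for n,roi,z in [("top",(405,190,480,300),27),("side",(335,155,420,210),27)]:
    im=cv2.imread(f"pics/{n}0.png"); x0,y0,x1,y1=roi
    c=im[y0:y1,x0:x1]; hsv=cv2.cvtColor(c,cv2.COLOR_BGR2HSV)
    m=((hsv[...,2]>95)&(hsv[...,1]<60)).astype(np.uint8)
    m=cv2.morphologyEx(m,cv2.MORPH_OPEN,np.ones((3,3)))
    cs,_=cv2.findContours(m,cv2.RETR_EXTERNAL,cv2.CHAIN_APPROX_NONE); b=max(cs,key=cv2.contourArea)
    pts=b[:,0,:].astype(np.float32)+[x0,y0]
    W=np.array([w(n,*q,z)[:2] for q in pts]).astype(np.float32)
    print(n,'rim',cv2.fitEllipse(W), cv2.minEnclosingCircle(W))
    m=cv2.inRange(hsv,(3,90,60),(18,255,255)); ys,xs=np.nonzero(m)
    H=np.array([w(n,u+x0,v+y0,38)[:2] for u,v in zip(xs,ys)]).astype(np.float32)
    print(' handle',H.mean(0),cv2.fitLine(H,cv2.DIST_L2,0,.01,.01).ravel(),cv2.minAreaRect(H))
im=cv2.imread("pics/top0.png")
cv2.imwrite("pics/b1.png",cv2.resize(im[120:345,120:230],None,fx=2.6,fy=2.6))
cv2.imwrite("pics/b2.png",cv2.resize(im[190:250,262:347],None,fx=9,fy=9,interpolation=cv2.INTER_CUBIC))
E
```

```text
top rim ((544.6271362304688, -259.0837707519531), (122.38387298583984, 124.17494201660156), 7.169398784637451) ((544.1903686523438, -259.2718200683594), 62.950801849365234)
 handle [ 438.2 -256.2] [   1.    -0.   438.2 -256.2] ((437.71795654296875, -256.3667907714844), (22.703264236450195, 82.59260559082031), 88.48220825195312)
side rim ((544.7638549804688, -258.11663818359375), (122.48179626464844, 128.853759765625), 10.521955490112305) ((545.1029052734375, -257.9688720703125), 65.86034393310547)
 handle [ 435.5 -250.2] [   1.    -0.   435.5 -250.2] ((437.36328125, -251.51559448242188), (86.89080047607422, 37.77851104736328), 1.2314763069152832)
```

View pics/b1.png

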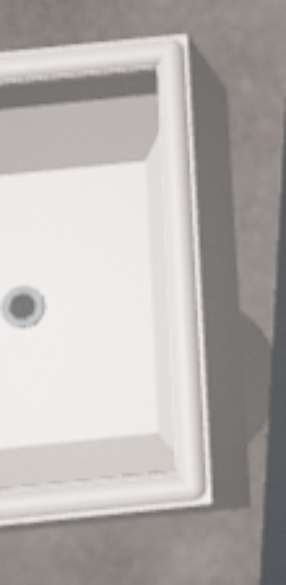

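View pics/b2.png

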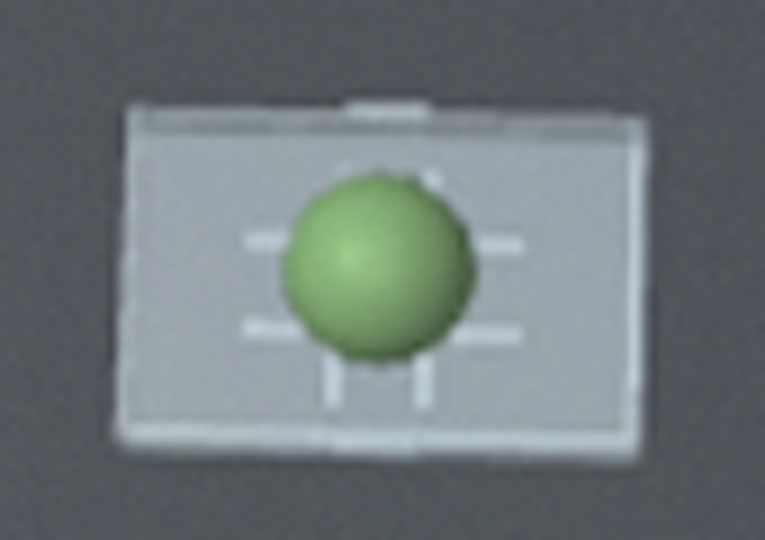

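```bash
python3 - <<'E'
from h import *
np.set_printoptions(suppress=True,precision=1)
f=lambda a,b:w("top",120+a/2.6,120+b/2.6,20)
A,B=f(187,35),f(212,502)
print("outer corners",A,B,np.linalg.norm(A-B),np.degrees(np.arctan2(*(A-B)[[1,0]])))
d=(A-B)/np.linalg.norm(A-B); n=np.array([-d[1],d[0],0]); e=(A+B)/2+30*n
print("edge",e,"d",d,"n",n)
for q in (A,B,e): print(p("top",q),p("side",q))
g=lambda a,b:w("top",262+a/9,190+b/9,22)
print("box",g(128,103),g(648,118),g(640,460),g(115,445), sum(g(*q) for q in [(128,103),(648,118),(640,460),(115,445)])/4)
E
```

```text
outer corners [763.2 339.1  20. ] [330.9 288.8  20. ] 435.1865618012675 6.6399124723844265
edge [543.6 343.8  20. ] d [1.  0.1 0. ] n [-0.1  1.   0. ]
(np.float64(191.9230769230769), np.float64(133.46153846153854)) (np.float64(160.63944166805638), np.float64(290.6924349688841))
(np.float64(201.5384615384615), np.float64(313.0769230769231)) (np.float64(327.27354213589837), np.float64(363.53987601834194))
(np.float64(183.91022600735343), np.float64(221.44116238497406)) (np.float64(233.38539254520077), np.float64(335.80727015045625))
box [594.3 126.9  22. ] [591.8  -9.9  22. ] [500.8  -9.   22. ] [503.  127.2  22. ] [547.5  58.8  22. ]
```

Request:
{"fn": "send_rows", "kwargs": {
  "deltas": [0, 0, 0, 8, 0, 0, 0, 8, 3.3, -4.9, 0.7, 0, 3.3, -4.9, 0.7, 0, 3.3, -4.9, 0.7, 0, 3.3, -4.9, 0.7, 0, 3.3, -4.9, 0.7, 0, 3.3, -4.9, 0.7, 0],
  "claw": 7.2
}}

```text
clock: 1.1
position: [349.7, -233.8, 196.5]
ee_rot: [[1.0, -0.003, 0.0], [-0.003, -1.0, 0.0], [0.0, -0.0, -1.0]]
force: [0.6, -1.1, -0.1]
gripper_width: 0.817
```

Request:
{"fn": "send_rows", "kwargs": {
  "deltas": [3.3, -4.9, 0.7, 0, 3.3, -4.9, 0.7, 0, 3.3, -4.9, 0.7, 0, 3.3, -4.9, 0.7, 0, 3.3, -4.9, 0.7, 0, 3.3, -4.9, 0.7, 0, 0, 0, 0, 0, 0, 0, 0, 0]
}}

```text
clock: 2.1
position: [547.3, 57.8, 154.4]
ee_rot: [[1.0, -0.002, -0.001], [-0.002, -1.0, -0.0], [-0.001, 0.0, -1.0]]
force: [0.9, -1.1, 0.1]
gripper_width: 0.814
```

```bash
cat >> h.py <<'E'
def wr(u,v,z,s):
    c=ctrl.camera_info("wrist"); M=np.array(c['mount']); R=np.array(s['ee_rot'])
    o=R@M[:3,3]+s['position']; d=R@M[:3,:3]@np.array([(u-c['cx'])/c['fx'],(v-c['cy'])/c['fy'],1])
    return o+d*(z-o[2])/d[2]
E
python3 - <<'E'
from h import *
import cv2
np.set_printoptions(suppress=True,precision=1)
s=ctrl.state(); im=ctrl.snapshot("wrist")[:,:,::-1].copy(); cv2.imwrite("pics/w1.png",im)
print(s['position'])
m=cv2.inRange(cv2.cvtColor(im,cv2.COLOR_BGR2HSV),(40,70,60),(75,255,255))
k,l,st,c=cv2.connectedComponentsWithStats(m)
for i in range(1,k):
    if st[i][4]>300: print(c[i],st[i],wr(*c[i],31,s))
E
```

```text
[547.3  57.8 154.4]
[547.3 160.2] [ 488  107  120  107 9958] [ 598.7 -100.4   31. ]
[313.  226.1] [ 280  193   67   67 3562] [551.6  62.3  31. ]
[321.1 361.7] [ 279  336   85   46 3095] [434.8  56.3  31. ]
```

View pics/w1.png

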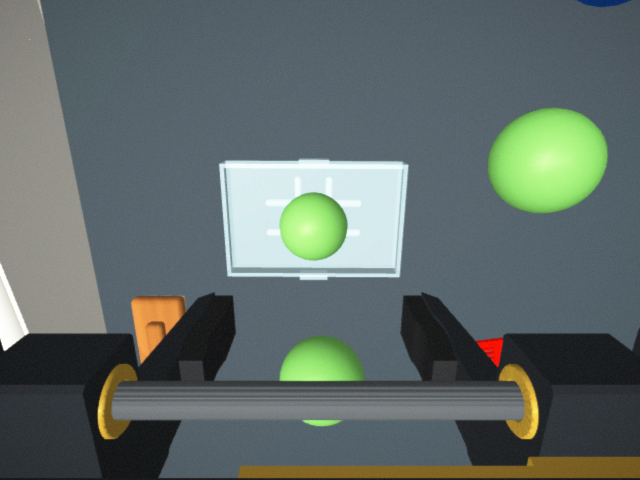

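The wrist view shows the small ball at (313,226), in the box and between the fingers, at (551,62). That agrees within 2 mm.

Request:
{"fn": "send_rows", "kwargs": {
  "deltas": [0.3, -0.3, 3, 0, 0, 0, 3, 0, 0, 0, 3, 0, 0, 0, 2, 0, 0, 0, 1.4, 0, 0, 0, 1, 0, 0, 0, 0, 0, 0, 0, 0, 0]
}}

```text
clock: 3.15
position: [551.1, 60.9, 21.4]
ee_rot: [[1.0, -0.003, 0.001], [-0.003, -1.0, -0.0], [0.001, 0.0, -1.0]]
force: [-1.4, 0.2, -0.2]
gripper_width: 0.82
```

Request:
{"fn": "send_rows", "kwargs": {
  "deltas": [0, 0, 0, 0, 0, 0, 0, 0, 0, 0, 0, 0, 0, 0, 0, 0, 0, 0, 0, 0, 0, 0, 0, 0, 0, 0, 0, 0],
  "claw": 4.0
}}

```text
clock: 4.03
position: [550.9, 61.0, 20.9]
ee_rot: [[1.0, -0.002, 0.0], [-0.002, -1.0, -0.0], [0.0, 0.0, -1.0]]
force: [-1.5, 0.3, 3.7]
gripper_width: 0.553
```

Request:
{"fn": "send_rows", "kwargs": {
  "deltas": [0, 0, -0.5, 0, 0, 0, -1, 0, 0, 0, -1.5, 0, 0, 0, -2, 0, 0, 0, -2, 0, 0, 0, -2, 0, 0, 0, -1, 0, 0, 0, 0, 0]
}}

```text
clock: 5.03
position: [550.9, 61.0, 121.5]
ee_rot: [[1.0, -0.002, 0.001], [-0.002, -1.0, -0.0], [0.001, 0.0, -1.0]]
force: [0.3, -0.1, -1.9]
gripper_width: 0.55
```

```bash
python3 - <<'E'
from h import *
import cv2
s=ctrl.state(); im=ctrl.snapshot("wrist")[:,:,::-1].copy(); cv2.imwrite("pics/w2.png",im)
print(s['position'],s['gripper_width'],s['force'])
im=ctrl.snapshot("side")[:,:,::-1].copy(); cv2.imwrite("pics/s2.png",im)
E
```

```text
[550.91221409  60.98220379 121.46623731] 0.5504757119189212 [ 0.31144781 -0.11189471 -1.87978981]
```

View pics/w2.png

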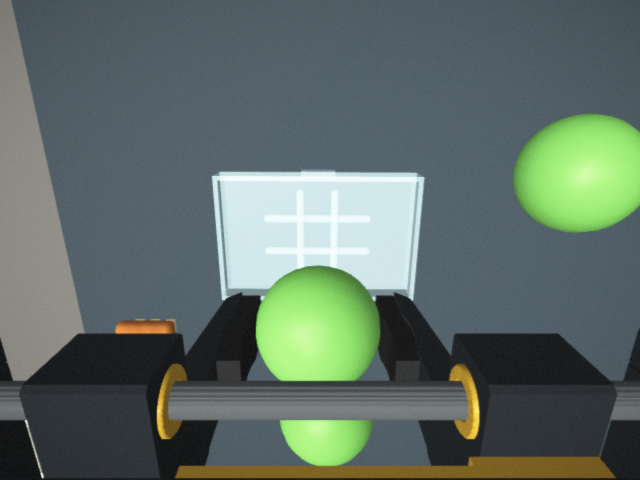

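View pics/s2.png

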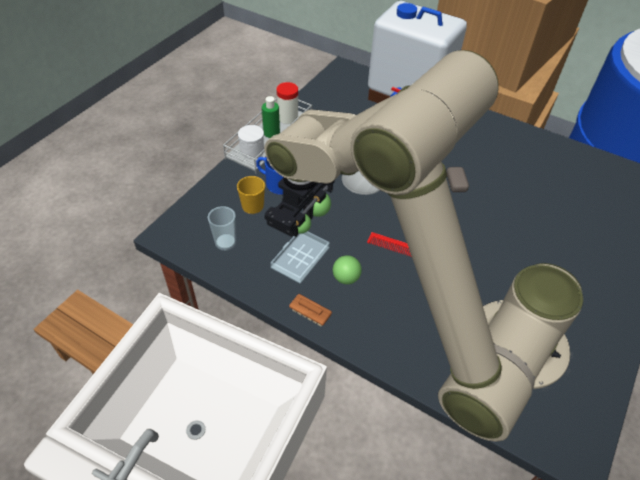

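The box is empty and the ball is in the fingers at (318,328). Next I'll go over the dish.

Request:
{"fn": "send_rows", "kwargs": {
  "deltas": [0, 1, -0.5, 0, 0, 3, -1, 0, 0, 5, -0.5, 0, -0.3, 5, 0, 0, -0.3, 5, 0, 0, 0, 5, 0, 0, 0, 4, 0, 0, 0, 2, 0, 0]
}}

```text
clock: 6.12
position: [543.5, -241.3, 140.4]
ee_rot: [[1.0, -0.005, -0.001], [-0.005, -1.0, 0.0], [-0.001, -0.0, -1.0]]
force: [0.4, -0.0, -1.0]
gripper_width: 0.553
```

Request:
{"fn": "send_rows", "kwargs": {
  "deltas": [0, 1.3, 0, 0, 0, 0.7, 0, 0, 0, 0, 0, 0, 0, 0, 0, 0]
}}

```text
clock: 6.62
position: [544.1, -258.2, 140.8]
ee_rot: [[1.0, -0.001, -0.0], [-0.001, -1.0, 0.0], [-0.0, -0.0, -1.0]]
force: [0.6, -1.1, -0.2]
gripper_width: 0.554
```

```bash
python3 - <<'E'
from h import *
import cv2
np.set_printoptions(suppress=True,precision=1)
s=ctrl.state(); im=ctrl.snapshot("wrist")[:,:,::-1].copy(); cv2.imwrite("pics/w3.png",im)
print(s['position'],s['gripper_width'],s['force'])
hsv=cv2.cvtColor(im,cv2.COLOR_BGR2HSV)
m=cv2.inRange(hsv,(40,70,60),(75,255,255))
k,l,st,c=cv2.connectedComponentsWithStats(m)
for i in range(1,k):
    if st[i][4]>300: print(c[i],st[i])
for v in (320,325,330,335): print(v,wr(318,v,s['position'][2]+10,s))
E
```

```text
[ 544.1 -258.2  140.8] 0.5538886913886646 [ 0.6 -1.1 -0.2]
[ 63.2 158.4] [    0   103   129   112 11433]
[317.4 326.5] [  255   266   126   116 12010]
320 [ 547.7 -257.2  150.8]
325 [ 545.4 -257.2  150.8]
330 [ 543.1 -257.2  150.8]
335 [ 540.8 -257.2  150.8]
```

View pics/w3.png

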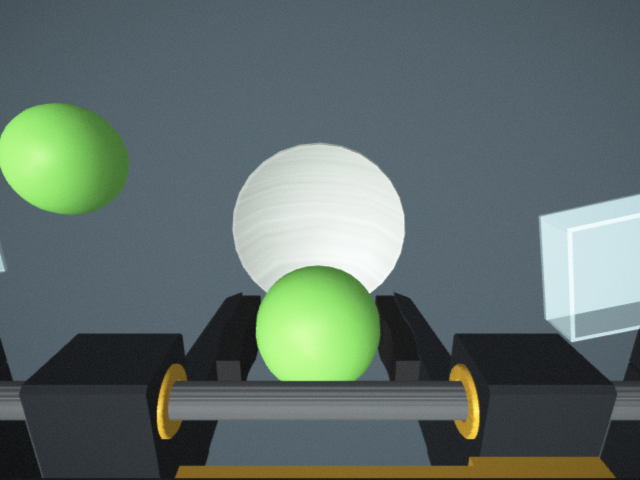

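```bash
python3 - <<'E'
from h import *
import cv2
s=ctrl.state(); im=cv2.imread("pics/w3.png")
hsv=cv2.cvtColor(im,cv2.COLOR_BGR2HSV)
m=((hsv[...,2]>150)&(hsv[...,1]<40)).astype(np.uint8); m[:, :200]=0; m[:,430:]=0; m[300:]=0
cs,_=cv2.findContours(m,cv2.RETR_EXTERNAL,cv2.CHAIN_APPROX_NONE); b=max(cs,key=cv2.contourArea)[:,0,:]
b=b[b[:,1]<262]
W=np.array([wr(*q,27,s)[:2] for q in b.astype(float)])
A=np.c_[2*W,np.ones(len(W))]; x=np.linalg.lstsq(A,(W**2).sum(1),rcond=None)[0]
print(x[:2],np.sqrt(x[2]+x[0]**2+x[1]**2),len(W))
E
```

```text
[ 547.16474358 -257.43664878] 60.78349776764403 312
```

The dish rim fits as a 61 mm circle, centred at (545.5,-258.5) within 2 mm across the three cameras. I'll lower the ball.

Request:
{"fn": "send_rows", "kwargs": {
  "deltas": [0.1, 0.05, 2, 0, 0, 0, 3, 0, 0, 0, 3, 0, 0, 0, 2, 0, 0, 0, 1, 0, 0, 0, 0.7, 0, 0, 0, 0, 0, 0, 0, 0, 0]
}}

```text
clock: 7.68
position: [545.3, -259.7, 24.4]
ee_rot: [[1.0, -0.002, 0.001], [-0.002, -1.0, -0.001], [0.001, 0.001, -1.0]]
force: [0.8, 0.2, 0.1]
gripper_width: 0.55
```

Request:
{"fn": "send_rows", "kwargs": {
  "deltas": [0, 0, 0.15, 0, 0, 0, 0, 0, 0, 0, 0, 0]
}}

```text
clock: 8.05
position: [545.0, -259.5, 22.4]
ee_rot: [[1.0, -0.002, 0.0], [-0.002, -1.0, -0.0], [0.0, 0.0, -1.0]]
force: [-0.3, 0.1, -1.9]
gripper_width: 0.55
```

Request:
{"fn": "send_rows", "kwargs": {
  "deltas": [0, 0, 0.08, 0, 0, 0, 0, 0, 0, 0, 0, 0]
}}

```text
clock: 8.43
position: [545.0, -259.5, 21.5]
ee_rot: [[1.0, -0.002, 0.0], [-0.002, -1.0, -0.0], [0.0, 0.0, -1.0]]
force: [-0.3, 0.7, 0.4]
gripper_width: 0.553
```

```bash
python3 - <<'E'
from h import *
import cv2
s=ctrl.state(); print(s['force'],s['position'])
im=ctrl.snapshot("wrist")[:,:,::-1]; cv2.imwrite("pics/w4.png",im)
E
```

```text
[-0.2973955   0.70500006  0.43407266] [ 544.98292438 -259.53272821   21.45222729]
```

View pics/w4.png

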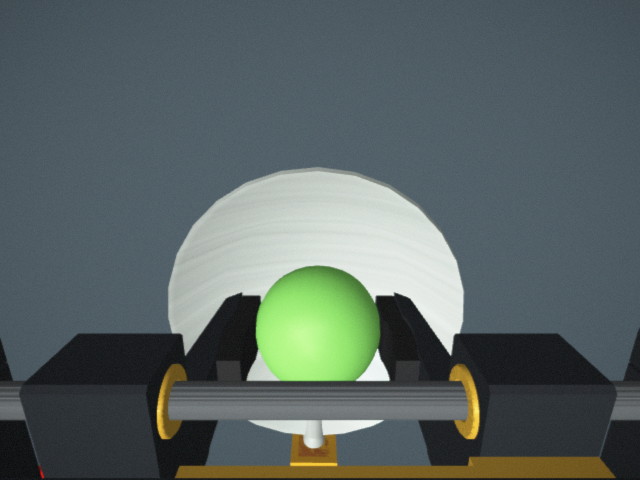

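Request:
{"fn": "send_rows", "kwargs": {
  "deltas": [0, 0, 0, 0, 0, 0, 0, 0, 0, 0, 0, 0, 0, 0, 0, 0],
  "claw": 5.6
}}

```text
clock: 8.98
position: [545.0, -259.5, 21.5]
ee_rot: [[1.0, -0.002, 0.0], [-0.002, -1.0, 0.0], [0.0, -0.0, -1.0]]
force: [0.4, -0.5, -0.2]
gripper_width: 0.633
```

Request:
{"fn": "send_rows", "kwargs": {
  "deltas": [0, 0, -0.2, 0, 0, 0, -0.3, 0, 0, 0, -0.5, 0, 0, 0, 0, 0]
}}

```text
clock: 9.48
position: [545.2, -259.7, 32.0]
ee_rot: [[1.0, -0.002, 0.001], [-0.002, -1.0, -0.001], [0.001, 0.001, -1.0]]
force: [-0.4, -0.1, -0.2]
gripper_width: 0.636
```

```bash
python3 - <<'E'
from h import *
import cv2
s=ctrl.state(); print(s['force'],s['position'],s['gripper_width'])
im=ctrl.snapshot("wrist")[:,:,::-1]; cv2.imwrite("pics/w5.png",im)
E
```

```text
[-0.38030449 -0.07384829 -0.1972566 ] [ 545.16852616 -259.67771408   32.02556831] 0.6356913557707855
```

View pics/w5.png

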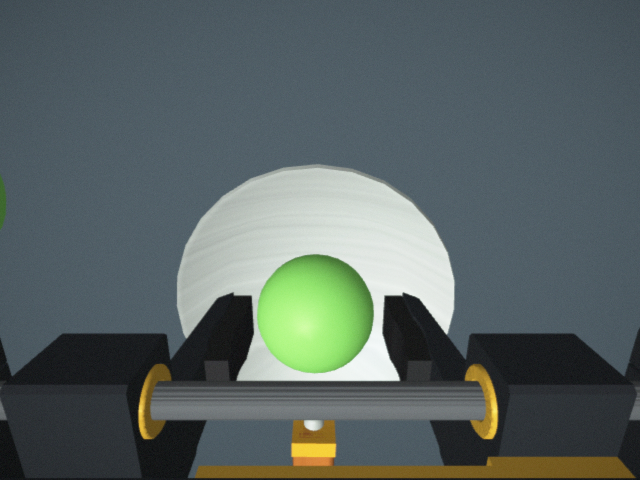

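The ball is at (315,313), seated in the dish and clear of both fingers. I'll open wider, rise and look.

Request:
{"fn": "send_rows", "kwargs": {
  "deltas": [0, 0, -0.5, 0, 0, 0, -1, 0, 0, 0, -2, 0, 0, 0, -3, 0, -1, 0, -3, 0, -3, 0, -2, 0, -4, 0, 0, 0, 0, 0, 0, 0],
  "claw": 6.0
}}

```text
clock: 10.52
position: [463.4, -259.2, 147.5]
ee_rot: [[1.0, -0.004, 0.0], [-0.004, -1.0, -0.0], [0.0, 0.0, -1.0]]
force: [-0.2, -0.9, -0.2]
gripper_width: 0.677
```

```bash
python3 - <<'E'
from h import *
import cv2
np.set_printoptions(suppress=True,precision=1)
s=ctrl.state(); print(s['force'],s['position'],s['gripper_width'])
im=ctrl.snapshot("wrist")[:,:,::-1]; cv2.imwrite("pics/w6.png",im)
hsv=cv2.cvtColor(im,cv2.COLOR_BGR2HSV)
m=cv2.inRange(hsv,(40,70,60),(75,255,255))
k,l,st,c=cv2.connectedComponentsWithStats(m)
for i in range(1,k):
    if st[i][4]>300: print(c[i],st[i],wr(*c[i],31,s))
im=ctrl.snapshot("top")[:,:,::-1].copy(); cv2.imwrite("pics/t6.png",cv2.resize(im[160:340,360:540],None,fx=3,fy=3))
hsv=cv2.cvtColor(im,cv2.COLOR_BGR2HSV)
m=cv2.inRange(hsv,(40,70,60),(75,255,255))
k,l,st,c=cv2.connectedComponentsWithStats(m)
for i in range(1,k):
    if st[i][4]>100: print(c[i],st[i],w("top",*c[i],31))
E
```

```text
[-0.2 -0.9 -0.2] [ 463.4 -259.2  147.5] 0.6772852171762116
[54.4 39.4] [   0    0  113   87 8577] [590.  -96.8  31. ]
[316.  111.3] [ 278   71   77   81 4789] [ 547.3 -257.5   31. ]
[453.   82.6] [440  62  30  38 610] [ 896.6 -297.6   31. ]
[371.3 200.1] [357 186  29  29 661] [598.  -97.3  31. ]
[439.3 219.9] [432 214  17  13 168] [ 552.5 -254.8   31. ]
```

View pics/w6.png

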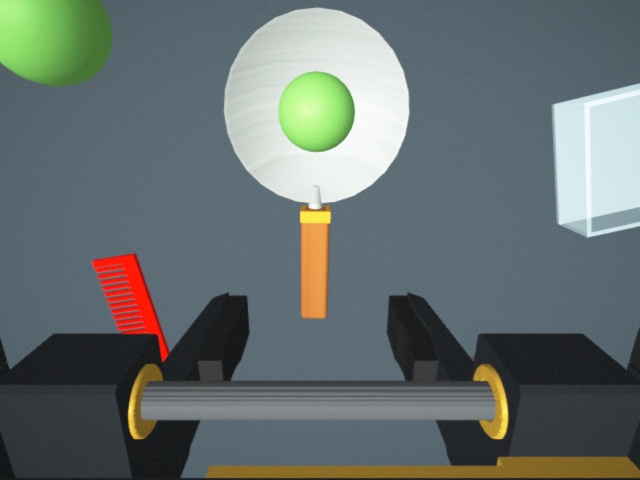

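View pics/t6.png

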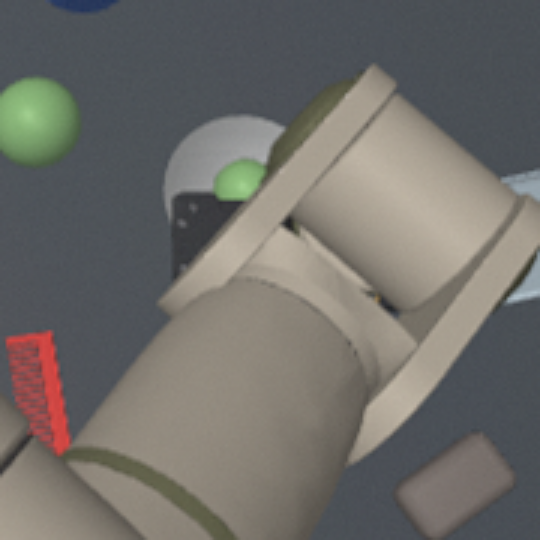

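The ball and the rim centre coincide in the wrist view: ball (547.3,-257.5), rim (547.2,-257.4). The handle at (315,268) is lined up with the jaws, so I'll descend onto it.

Request:
{"fn": "send_rows", "kwargs": {
  "deltas": [-0.4, -0.05, 3, 0, 0, 0, 3, 0, 0, 0, 3, 0, 0, 0, 2.2, 0, 0, 0, 1.5, 0, 0, 0, 0.9, 0, 0, 0, 0, 0, 0, 0, 0, 0]
}}

```text
clock: 11.62
position: [461.3, -259.1, 11.1]
ee_rot: [[1.0, -0.002, 0.001], [-0.002, -1.0, -0.001], [0.001, 0.001, -1.0]]
force: [0.9, 0.2, 0.2]
gripper_width: 0.673
```

```bash
python3 - <<'E'
from h import *
import cv2
s=ctrl.state(); print(s['force'],s['position'],s['gripper_width'])
im=ctrl.snapshot("wrist")[:,:,::-1]; cv2.imwrite("pics/w7.png",im)
E
```

```text
[0.88852117 0.23252642 0.22722846] [ 461.34361106 -259.05612359   11.06312879] 0.6733854226671246
```

View pics/w7.png

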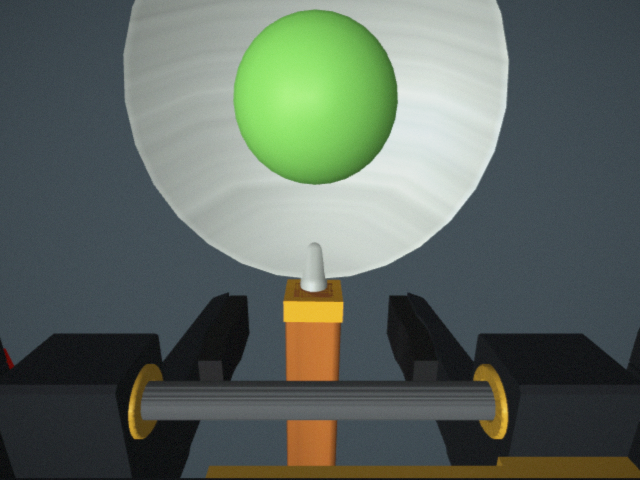

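The handle sits about 1 mm left of the jaw centre, so I'll correct that and close in steps.

Request:
{"fn": "send_rows", "kwargs": {
  "deltas": [0, -0.12, 0, 0, 0, 0, 0, 0, 0, 0, 0, 0],
  "claw": 3.0
}}

```text
clock: 12.05
position: [461.0, -257.6, 10.6]
ee_rot: [[1.0, -0.002, 0.0], [-0.002, -1.0, -0.0], [0.0, 0.0, -1.0]]
force: [-0.3, -0.0, 0.9]
gripper_width: 0.364
```

Request:
{"fn": "send_rows", "kwargs": {
  "deltas": [0, 0, 0, 0, 0, 0, 0, 0, 0, 0, 0, 0],
  "claw": 2.3
}}

```text
clock: 12.42
position: [460.9, -257.6, 10.4]
ee_rot: [[1.0, -0.003, -0.0], [-0.003, -1.0, 0.0], [-0.0, -0.0, -1.0]]
force: [-0.5, -0.0, -0.4]
gripper_width: 0.264
```

Request:
{"fn": "send_rows", "kwargs": {
  "deltas": [0, 0, 0, 0, 0, 0, 0, 0, 0, 0, 0, 0, 0, 0, 0, 0],
  "claw": 1.0
}}

```text
clock: 12.92
position: [461.0, -257.7, 10.5]
ee_rot: [[1.0, -0.002, -0.0], [-0.002, -1.0, -0.0], [-0.0, 0.0, -1.0]]
force: [-0.1, -0.2, -0.6]
gripper_width: 0.222
```

```bash
python3 - <<'E'
from h import *
import cv2
s=ctrl.state(); print(s['force'],s['position'],s['gripper_width'])
im=ctrl.snapshot("wrist")[:,:,::-1]; cv2.imwrite("pics/w8.png",im)
hsv=cv2.cvtColor(im,cv2.COLOR_BGR2HSV)
m=cv2.inRange(hsv,(40,70,60),(75,255,255))
k,l,st,c=cv2.connectedComponentsWithStats(m)
for i in range(1,k):
    if st[i][4]>300: print(c[i],st[i],wr(*c[i],31,s))
E
```

```text
[-0.14834028 -0.21268175 -0.56667369] [ 460.95177149 -257.65677509   10.45480377] 0.22156962056599136
[319.93482554  94.9885451 ] [  238     7   165   177 22785] [ 548.47655946 -257.49429535   31.        ]
```

View pics/w8.png

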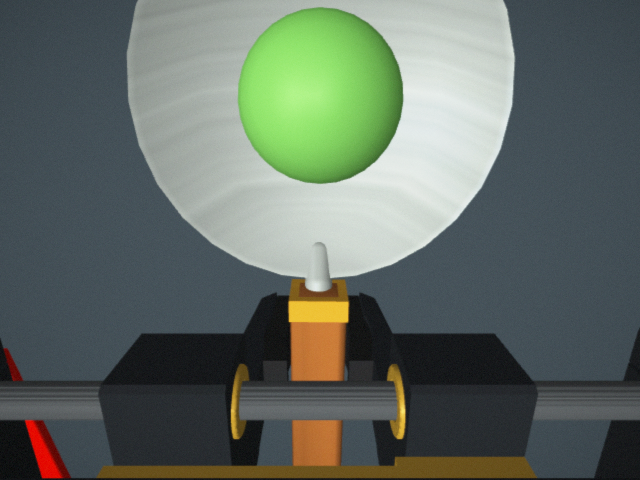

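The grip holds at about 19.5 mm opening on the 20 mm handle, and the ball is centred at (320,95). I'll lift slowly.

Request:
{"fn": "send_rows", "kwargs": {
  "deltas": [0, 0, -0.05, 0, 0, 0, -0.1, 0, 0, 0, -0.2, 0, 0, 0, -0.3, 0, 0, 0, -0.3, 0, 0, 0, -0.2, 0, 0, 0, -0.1, 0, 0, 0, 0, 0]
}}

```text
clock: 13.98
position: [461.0, -257.6, 23.0]
ee_rot: [[1.0, -0.002, 0.0], [-0.002, -1.0, -0.0], [0.0, 0.0, -1.0]]
force: [-0.2, 0.4, -2.3]
gripper_width: 0.221
```

```bash
cat > look.py <<'E'
from h import *
import cv2,sys
s=ctrl.state(); print(s['force'],s['position'],s['gripper_width'])
im=ctrl.snapshot("wrist")[:,:,::-1]; cv2.imwrite(f"pics/{sys.argv[1]}.png",im)
hsv=cv2.cvtColor(im,cv2.COLOR_BGR2HSV)
m=cv2.inRange(hsv,(40,70,60),(75,255,255))
k,l,st,c=cv2.connectedComponentsWithStats(m)
for i in range(1,k):
    if st[i][4]>3000: print(c[i],st[i])
m=((hsv[...,2]>150)&(hsv[...,1]<45)).astype(np.uint8)
for v in (60,90,120): 
    x=np.nonzero(m[v])[0]; print(v,x.min(),x.max())
E
python3 look.py w9
```

```text
[-0.20639508  0.35375468 -2.31699502] [ 460.96710697 -257.62050436   22.98831489] 0.22074476945683646
[319.177869    94.96314507] [  238     8   163   175 22168]
60 130 510
90 130 509
120 135 504
```

View pics/w9.png

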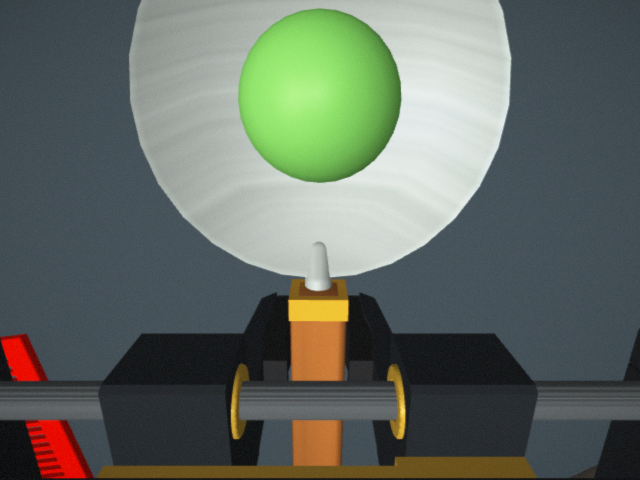

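The dish lifts level with the ball still in place (sag is about 1°). I'll raise it further, smoothly.

Request:
{"fn": "send_rows", "kwargs": {
  "deltas": [0, 0, -0.3, 0, 0, 0, -0.6, 0, 0, 0, -0.9, 0, 0, 0, -1.2, 0, 0, 0, -1.4, 0, 0, 0, -1.4, 0, 0, 0, -1.4, 0, 0, 0, -1.2, 0]
}}

```text
clock: 15.02
position: [461.0, -257.6, 108.0]
ee_rot: [[1.0, -0.002, 0.0], [-0.002, -1.0, -0.0], [0.0, 0.0, -1.0]]
force: [-0.5, -0.4, -1.5]
gripper_width: 0.221
```

Request:
{"fn": "send_rows", "kwargs": {
  "deltas": [0, 0, -0.9, 0, 0, 0, -0.6, 0, 0, 0, -0.3, 0, 0, 0, 0, 0, 0, 0, 0, 0]
}}

```text
clock: 15.65
position: [460.8, -257.5, 124.6]
ee_rot: [[1.0, -0.002, -0.001], [-0.002, -1.0, 0.001], [-0.001, -0.001, -1.0]]
force: [0.1, 1.0, -1.7]
gripper_width: 0.223
```

```bash
python3 look.py w10
```

```text
[ 0.14536086  0.9785321  -1.68265093] [ 460.84543901 -257.5021487   124.60211788] 0.22309964407886648
[44.19970105 35.8044843 ] [   0    0   95   78 6690]
[319.20215694  94.93380263] [  238     8   163   175 22161]
60 130 510
90 130 639
120 135 639
```

Request:
{"fn": "send_rows", "kwargs": {
  "deltas": [0, -0.3, 0, 0, 0, -0.6, 0, 0, 0, -1, 0, 0, 0, -1.4, 0, 0, 0, -1.8, 0, 0, 0, -2.1, 0, 0, 0.1, -2.4, 0, 0, 0.3, -2.4, 0, 0]
}}

```text
clock: 16.7
position: [465.1, -135.8, 125.1]
ee_rot: [[1.0, -0.002, 0.0], [-0.002, -1.0, 0.0], [0.0, -0.0, -1.0]]
force: [0.5, 0.8, -2.5]
gripper_width: 0.225
```

Request:
{"fn": "send_rows", "kwargs": {
  "deltas": [0.5, -2.4, 0, 0, 0.5, -2.4, 0, 0, 0.5, -2.4, 0, 0, 0.5, -2.4, 0, 0, 0.5, -2.4, 0, 0, 0.5, -2.4, 0, 0, 0.5, -2.4, 0, 0, 0.5, -2.4, 0, 0]
}}

```text
clock: 17.7
position: [505.3, 56.2, 125.0]
ee_rot: [[1.0, -0.002, -0.0], [-0.002, -1.0, 0.0], [-0.0, -0.0, -1.0]]
force: [-0.4, 0.1, -2.8]
gripper_width: 0.22
```

Request:
{"fn": "send_rows", "kwargs": {
  "deltas": [0.5, -2.4, 0, 0, 0.5, -2.4, 0, 0, 0.5, -2.4, 0, 0, 0.5, -2.4, 0, 0, 0.5, -2.4, 0, 0, 0.5, -2.4, 0, 0, 0.5, -2.4, 0, 0, 0.3, -2.4, 0, 0]
}}

```text
clock: 18.7
position: [543.4, 248.0, 124.9]
ee_rot: [[1.0, -0.002, -0.0], [-0.002, -1.0, 0.0], [-0.0, -0.0, -1.0]]
force: [0.1, -0.5, -2.4]
gripper_width: 0.227
```

Request:
{"fn": "send_rows", "kwargs": {
  "deltas": [0.1, -2.3, 0, 0, 0, -2.0, 0, 0, 0, -1.6, 0, 0, 0, -1.2, 0, 0, 0, -0.9, 0, 0, 0, -0.6, 0, 0, 0, -0.4, 0, 0, 0, -0.15, 0, 0]
}}

```text
clock: 19.7
position: [545.5, 337.6, 124.9]
ee_rot: [[1.0, -0.003, -0.0], [-0.003, -1.0, -0.0], [-0.0, 0.0, -1.0]]
force: [-0.3, -0.2, -1.7]
gripper_width: 0.222
```

```bash
python3 look.py w11
```

```text
[-0.33077256 -0.20965587 -1.67508116] [545.48165448 337.64474047 124.92999616] 0.222028845585426
[319.14368827  94.91999278] [  238     8   163   175 22173]
60 0 509
90 2 508
120 12 504
```

View pics/w11.png

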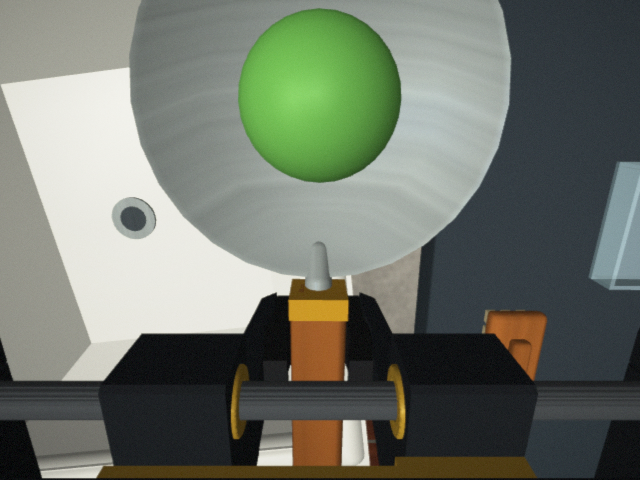

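The ball hasn't moved (319,95). Next comes the quarter turn in place.

Request:
{"fn": "send_rows", "kwargs": {
  "deltas": [0, 0, 0, -0.5, 0, 0, 0, -1, 0, 0, 0, -1.7, 0, 0, 0, -2.4, 0, 0, 0, -3, 0, 0, 0, -3.5, 0, 0, 0, -4, 0, 0, 0, -4]
}}

```text
clock: 20.75
position: [545.4, 337.6, 125.0]
ee_rot: [[0.939, 0.345, -0.0], [0.345, -0.939, -0.0], [-0.0, 0.0, -1.0]]
force: [-0.5, 0.4, -2.8]
gripper_width: 0.222
```

Request:
{"fn": "send_rows", "kwargs": {
  "deltas": [0, 0, 0, -4, 0, 0, 0, -4, 0, 0, 0, -4, 0, 0, 0, -4, 0, 0, 0, -4, 0, 0, 0, -4, 0, 0, 0, -4, 0, 0, 0, -4]
}}

```text
clock: 21.75
position: [545.5, 337.6, 125.0]
ee_rot: [[0.614, 0.79, 0.0], [0.79, -0.614, -0.0], [-0.0, 0.0, -1.0]]
force: [0.0, 0.5, -1.6]
gripper_width: 0.221
```

Request:
{"fn": "send_rows", "kwargs": {
  "deltas": [0, 0, 0, -4, 0, 0, 0, -4, 0, 0, 0, -4, 0, 0, 0, -4, 0, 0, 0, -4, 0, 0, 0, -4, 0, 0, 0, -3.8, 0, 0, 0, -3.6]
}}

```text
clock: 22.75
position: [545.5, 337.6, 125.0]
ee_rot: [[0.112, 0.994, 0.0], [0.994, -0.112, -0.0], [-0.0, 0.0, -1.0]]
force: [-0.6, 0.2, -2.8]
gripper_width: 0.221
```

Request:
{"fn": "send_rows", "kwargs": {
  "deltas": [0, 0, 0, -3.2, 0, 0, 0, -2.8, 0, 0, 0, -2.3, 0, 0, 0, -1.8, 0, 0, 0, -1.3, 0, 0, 0, -0.9, 0, 0, 0, -0.5, 0, 0, 0, -0.2]
}}

```text
clock: 23.75
position: [545.4, 337.7, 124.9]
ee_rot: [[-0.111, 0.994, -0.0], [0.994, 0.111, -0.0], [-0.0, -0.0, -1.0]]
force: [-0.4, 0.0, -2.3]
gripper_width: 0.218
```

```bash
python3 look.py w12; python3 - <<'E'
from h import *
import cv2
for n in ("top","side"): cv2.imwrite(f"pics/{n}12.png",ctrl.snapshot(n)[:,:,::-1])
E
```

```text
[-4.30527179e-01  7.13446378e-04 -2.26689441e+00] [545.44315839 337.67738096 124.93846499] 0.21772559545489398
[319.56772126  94.75732274] [  239     8   162   174 22157]
60 0 639
90 0 639
120 0 639
```

View pics/w12.png

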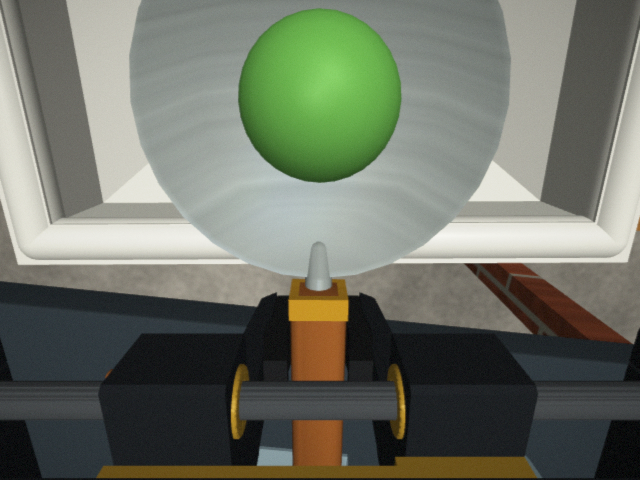

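View pics/top12.png

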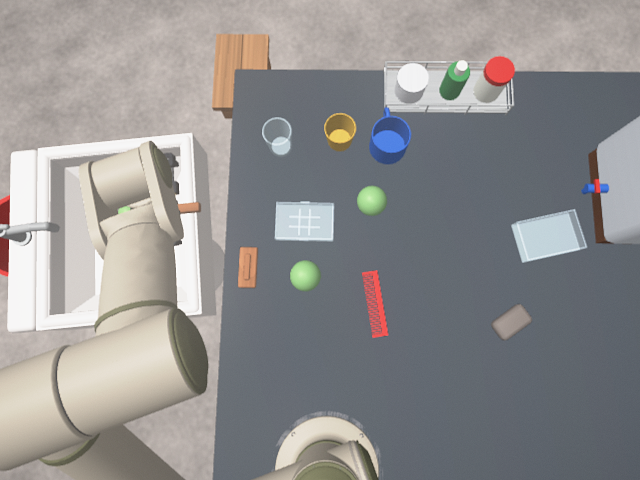

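View pics/side12.png

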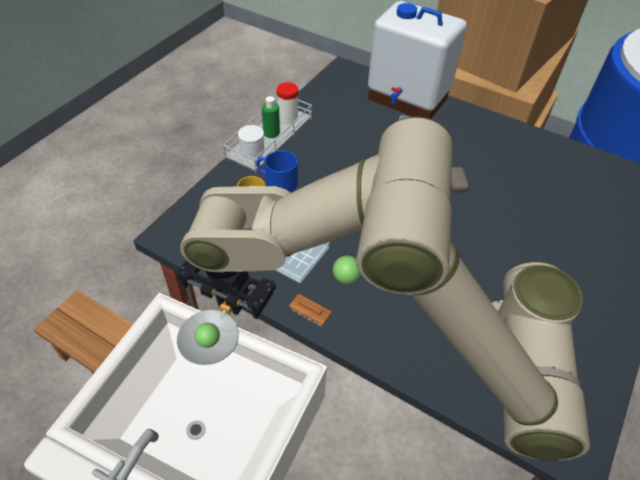

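The dish is over the basin, square to the edge, with the ball at (320,95) and the ledge items where they were. I'll lower it 5 cm so it's a few centimetres above the rim.

Request:
{"fn": "send_rows", "kwargs": {
  "deltas": [0, 0, 0.2, 0, 0, 0, 0.4, 0, 0, 0, 0.7, 0, 0, 0, 0.9, 0, 0, 0, 0.9, 0, 0, 0, 0.8, 0, 0, 0, 0.6, 0, 0, 0, 0.3, 0]
}}

```text
clock: 24.9
position: [545.4, 337.7, 76.5]
ee_rot: [[-0.111, 0.994, -0.0], [0.994, 0.111, -0.0], [-0.0, -0.0, -1.0]]
force: [-0.3, -0.1, -1.4]
gripper_width: 0.222
```

Request:
{"fn": "send_rows", "kwargs": {
  "deltas": [0, 0, 0.1, 0, 0, 0, 0, 0, 0, 0, 0, 0, 0, 0, 0, 0, 0, 0, 0, 0, 0, 0, 0, 0, 0, 0, 0, 0, 0, 0, 0, 0]
}}

```text
clock: 25.9
position: [545.4, 337.7, 76.0]
ee_rot: [[-0.111, 0.994, 0.0], [0.994, 0.111, 0.0], [0.0, 0.0, -1.0]]
force: [-0.4, 0.3, -2.5]
gripper_width: 0.224
```

```bash
python3 look.py w13; python3 - <<'E'
from h import *
import cv2
np.set_printoptions(suppress=True,precision=1)
im=ctrl.snapshot("side")[:,:,::-1]; cv2.imwrite("pics/side13.png",cv2.resize(im[220:480,60:340],None,fx=2.5,fy=2.5))
hsv=cv2.cvtColor(im,cv2.COLOR_BGR2HSV)
m=cv2.inRange(hsv,(40,70,40),(75,255,255))
k,l,st,c=cv2.connectedComponentsWithStats(m)
s=ctrl.state(); z=s['position'][2]+20.5
for i in range(1,k):
    if st[i][4]>100: print(c[i],w("side",*c[i],z))
print(s['position'],s['qvel'])
E
```

```text
[-0.37473334  0.32350919 -2.53660017] [545.43052601 337.69463579  75.96601811] 0.22382829189750258
[319.56270024  94.76332295] [  239     8   162   174 22161]
60 35 571
90 41 600
120 48 594
[270.5 120.6] [ 856.7 -254.1   96.4]
[337.6 272. ] [412.5 114.3  96.4]
[209.7 347. ] [534.8 423.2  96.4]
[545.4 337.7  75.9] [-0. -0. -0. -0.  0.  0.]
```

View pics/side13.png

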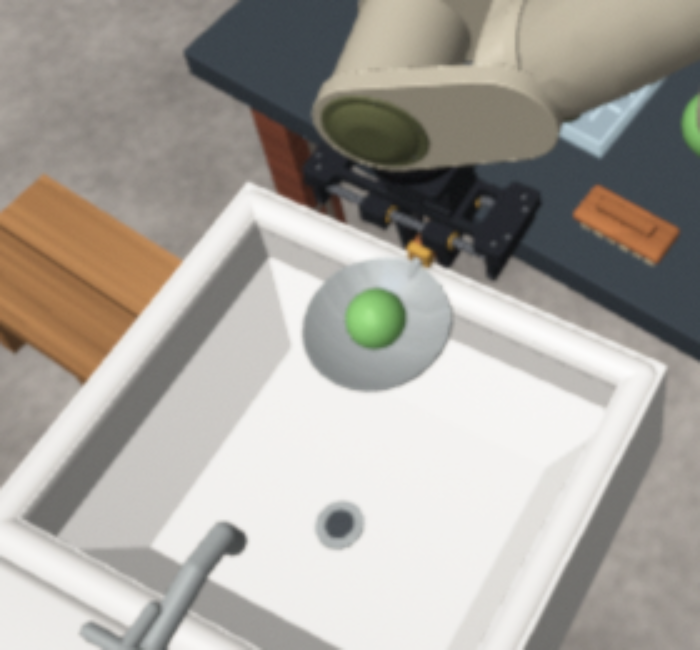

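View pics/w13.png

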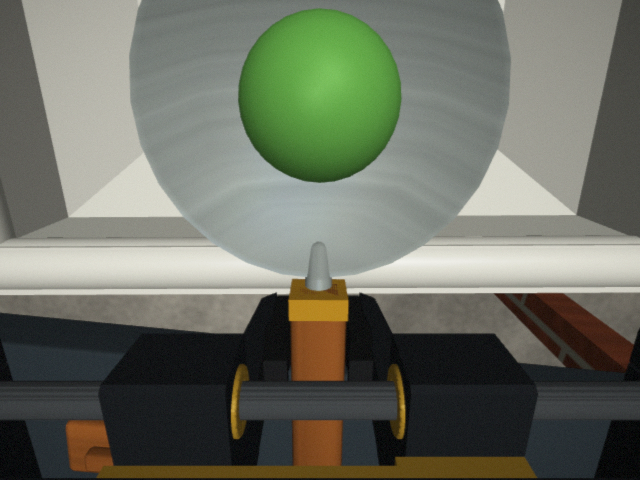

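The ball measures (534.8, 423.2), about 79 mm inside the edge. The bowl is about 50 mm above the rim, the handle is square to the edge, and nothing is moving. I'll hand it in.

```bash
python3 -c "
from station import ctrl
print(ctrl.sign_off())"
```

```text
the job is handed in; nothing more can be done
None
```

I took the smallest soap ball out of the clear box, set it in the middle of the dish and let go. Then I lifted the dish by its handle, turned it about 96° and held it out over the basin. I handed the job in at about 26 s, with no verdict reported.

Last checks, all from the cameras and arm readings:
- **Position:** the ball is about 79 mm inside the near rim, and the bowl is within about 1 cm of the edge's middle and about 50 mm above the rim.
- **Handle:** it is square to the edge within about 1°, pointing back to the ledge, and the gripper is still closed on it at about 20 mm.
- **Ball:** in the wrist view it stayed within 1 pixel of the same place from the lift to the end. The fingers were clear of it.
- **Stillness:** joint speeds were zero.
- **Other things on the ledge:** they looked unmoved in the top picture taken after the turn, before the final 5 cm lowering.

**Disagreements:** the cameras differed by about 2 mm (the wrist camera read roughly 1.5 mm high in x and y), and the basin's near edge measured 435 mm against the stated 440. The dish may have sagged by about 1° in the grip when it was lifted. All of these are well inside the tolerances.

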